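# Click the bag hanger into its stand

### The arm

A 6-joint arm with a two-finger parallel gripper is mounted at the origin on the work surface. World frame = base frame: x ahead of the robot, y to its left, z up, the work surface at z = 0. Lengths are in m, angles in rad, forces in N, time in s.
With the tool pointing down it reaches from about 0.375 to 0.9 m from the base axis. Payload 3.1 kg.
Tool frame: the origin (TCP) lies midway between the tips of the shut fingers; the grasp point (between the pads) lies 19 mm behind it; y points along the fingers, z is the direction in which the jaws open and shut, and the axes are right-handed (so a half turn about y gives the same grasp; the last joint's range is limited). The gripper opens to 87 mm and grips with 3 to 60 N. Pads are 19 mm wide; open, the fingers measure 117 mm over their backs; the gripper's body (75 mm by 190 mm) begins 51 mm behind the grasp point.
Start: joints at [-1.331, 0.527, 1.433, -0, 1.181, -0.178], TCP at [0.254, -0.571, 0.183] pointing down, gripper open.
Joint ranges: [-3.08, 3.08], [-0.75, 2.2], [0.22, 2.44], [-1.43, 4.57], [0, 2.65], [-2.85, 2.85]. Speed limits (rad/s): [2.79, 2.79, 3.14, 3.14, 3.14, 3.14].

### API

Orientations are given as a 3x3 rotation matrix whose columns are the frame's x, y, z axes.
In Python, from bench import manip, vision, order gives the robot as it stands. The module is installed in compiled form; this text tells all that it offers.
- The arm moves only by the tool play_rows, never from a script. Its argument "plan" is a list of rows, each a list of 3 entries, a list of its own where there are three numbers: the turn, a rotation vector about the tool's x, y, z in units of 180 degrees (1.0 is 180 degrees), then the shift along the tool's x, y, z in units of 750 mm (1.0 is 750 mm), then the opening, from 0 (shut) to 1 (fully open). In form: [[[wx, wy, wz], [tx, ty, tz], jaw], ...]. A call has 1 to 10 rows; each row is the pose to reach, as a shift and turn from the pose commanded when the call began, along the tool's axes at that moment, turning the shorter way round; what a row does not reach only later rows make up. A row lasts 1/10 s, in which the tool goes at most 50 mm and 8.59 degrees, less where a joint would pass 70% of its speed; a pose out of reach is approached as far as the arm can. A call with a number of a shift or a turn outside -1 to 1 is refused whole. A call with a gripper value outside its range is refused whole. The fingers move at their own pace and stop on an object; "newtons" is the grip in N (left out, the last holds). Time passes only in rows, so rows that repeat a pose let the fingers close. It gives the time, the measured TCP pose, the force and the opening at its end, in the units of the state.
- manip.read_state(): the state, without advancing time (a new reading comes with each control period).
- vision.get_image(name): name is "side" or "top" or "wrist"; returns a dict with "image" (400x640x3 uint8, red, green, blue), "depth" (400x640 float32, m along the optical axis (not along the pixel's ray), 0 where there is no reading), "vfov" (degrees; the focal length in pixels is half the picture's height over the tangent of half this angle, whatever the lens; pixels are square), "cx", "cy" (the principal point, pixels), "k1" (the pictures are not rectified: a ray, as slopes to the right and down, at radius r is drawn at 1 + k1 r^2 times it, then the intrinsics apply), "xyz" and "orientation" of the camera in the world. Camera axes: x right, y down, z forward; pixel columns grow to the right and rows downward; lengths in m; the calibration is good to about 2 mm. A picture is of the moment at which its call begins.
- order.close_job(): hands the job in, once; it reports no verdict.
The state is a dict: "t": time; "q": joint angles; "qvel": joint speeds; "joint_torque": joint torques, N m; "position": TCP position; "tool_rot": TCP orientation; "ft_force": force on the tool from outside, world axes, zero at the start; "ft_torque": the same for the moment, N m; "finger_gap": finger opening in m.
Only numpy, scipy, OpenCV 4.12 (cv2) and the standard library are available. Lean on these libraries where they do the work, as an engineer would, in place of code of your own. Each camera call takes 0.05 s, during which the arm holds its last target. There are 200 camera calls.

### The job

Take the T-shaped bag hanger out of its holder and lower it, not drop it, into the square tube of the stand with its sprung button facing the slotted side; slide it down gently until the button pops out through the hole in the plate, and do not force it once it has caught. Then give it a gentle tug upwards, with about 12 N, to check that it holds, and let go, leaving it locked and upright and the other things on the table where they are.

Things in the scene. Friction and masses are not known exactly. Their poses are not given: they have to be found in the camera images.
- stem_center (a point): Loose T-shaped bag hanger: upright aluminium square tube 22 x 22 mm, 180 mm long, about 0.23 kg. This point is on its axis, half-way up (90 mm above the foot, 90 mm below the top). z up the tube; +x is the side with the button. At the start it stands upright in the holder.
- stem: The same hanger, origin at the centre of its foot. A round crossbar (12 mm thick, 196 mm over its end caps) runs along its y, its axis 15 mm below the top. The +x and -x faces are clear over their whole width, so the tube can be gripped from above across them; a grip 20 mm below the top leaves room everywhere.
- button (a joint): Sprung round steel button with a flat end, 8 mm thick, on the hanger's +x face, its axis 30 mm above the foot. 0 = fully out (10 mm proud of the face); grows as it is pushed in, up to 0.0095 m. Its spring takes 1.2 N to start and 2.6 N to press fully in, so the hanger drags by a newton or two as it slides along the plate.
- stand_mouth (a point): Point on the axis of the stand's upright square tube (25 mm inside), at the upper end of its straight bore, 120 mm above the table. Above it a mouth flared by 8 mm outwards rises another 15 mm. z up; +x the side with a 15 mm wide slot all the way down, open at the top. The bore's floor is 108 mm below this point.
- stand: The fixed stand: round weighted foot 150 mm wide and 12 mm thick, carrying the square tube. Origin at the centre of its underside, +x the slotted side. An index plate closes the slot: the height it is clamped at differs each time and is not measured. Its one 11 mm square hole has its centre anywhere from 44 to 69 mm below the mouth point.
- plate (a joint): The aluminium index plate, on a stiff spring of 5 N per mm: how far it is pushed up (+) or down (-) in m, 0 at rest; 5 mm (25 N) either way damages it. From 35 mm above its hole's centre a lip leans outward, 13 mm over 24 mm of height; as the hanger goes down it presses the button in, which takes up to about 6 N.
- holder: Fixed black holder, 90 x 130 mm and 65 mm tall, with a slotted square well 25 mm wide in which the hanger stands at the start, its foot 8 mm above the table. Origin at the centre of its underside; +x is the well's slotted side, where the hanger's button faces.
- jar_pink: Loose thing that stays where it is: screw-top paint jar, 70 mm wide, 84 mm tall. Origin at the centre of its underside.
- jar_white: Loose thing that stays where it is: small round jar, 60 mm wide, 60 mm tall. Origin at the centre of its underside.
- polish: Loose thing that stays where it is: slim bottle, 32 mm wide, 70 mm tall. Origin at the centre of its underside.
- dish: Loose thing that stays where it is: shallow round dish, 100 mm wide, 16 mm tall. Origin at the centre of its underside.
- compact: Loose thing that stays where it is: flat square case, 75 x 75 x 16 mm. Origin at the centre of its underside.
- carton: Loose thing that stays where it is: small carton, 50 x 90 x 45 mm. Origin at the centre of its underside.
- brushcup: Loose thing that stays where it is: round cup holding brushes, 72 mm wide, about 175 mm tall with the brushes. Origin at the centre of its underside.
There are look-alikes about, which are no part of the job. Of the things like the stem, leave any that is orange; of the rest the larger one is meant.

How it is judged:
By the outcome, as a careful person would: the job done as asked, in the order asked, and still so for the second after the job is handed in, with the robot touching nothing.
It also fails if it takes over 72 s, if anything falls off the work surface, if the arm or the gripper's body presses on something with over 40 N, if the wrist force passes 120 N, or if a joint passes its speed limit or range.

## Working session

There is one attempt and no reset: what is moved stays moved. The work goes in short steps, Python scripts to look and compute and a tool call to move; the robot and the scene stay as the last step left them, time stands still between calls to the robot, and variables do not carry over. Pictures are saved under pics/ and viewed, about 8 in all and at most 12, crops included, and the job is handed in when it is done.

Besides the shell and the picture viewer there is one more tool, called by a JSON object that holds its "fn" and its "kwargs", one argument or row to a line. play_rows: Moves the arm, as the interface text tells. Shifts and turns lie within -1 to 1; 1 stands for 750 mm of shift or 180 degrees of turn. Its arguments: {"type":"object","properties":{"plan":{"type":"array","items":{"type":"array"}},"newtons":{"type":"number"}},"required":["plan"]}

```bash
mkdir -p pics; cat > h.py <<'E'
import numpy as np, cv2, pickle
from bench import manip, vision, order
def cam(n, save=None):
    d=vision.get_image(n)
    if save:
        cv2.imwrite(f'pics/{save}.png',cv2.cvtColor(d['image'],cv2.COLOR_RGB2BGR)); pickle.dump(d,open(f'pics/{save}.pkl','wb'))
    return d
def K(d):
    f=200/np.tan(np.radians(d['vfov'])/2); return f
def ray(d,u,v):
    f=K(d); x=(np.atleast_1d(u)-d['cx'])/f; y=(np.atleast_1d(v)-d['cy'])/f
    r=np.hypot(x,y); s=r.copy()
    for _ in range(30): s=r/(1+d['k1']*s*s)
    k=np.where(r>0,s/np.maximum(r,1e-12),1)
    return np.stack([x*k,y*k,np.ones_like(x)],-1)   # camera slopes
def onz(d,u,v,z):
    w=ray(d,u,v)@np.array(d['orientation']).T; o=np.array(d['xyz'])
    return o+w*((z-o[2])/w[:,2])[:,None]
def bydepth(d,u,v):
    u=np.atleast_1d(u);v=np.atleast_1d(v)
    c=ray(d,u,v)*d['depth'][v.astype(int),u.astype(int)][:,None]
    return c@np.array(d['orientation']).T+np.array(d['xyz'])
def proj(d,P):
    c=(np.atleast_2d(P)-np.array(d['xyz']))@np.array(d['orientation']); s=c[:,:2]/c[:,2:]
    r2=(s**2).sum(1,keepdims=True); s=s*(1+d['k1']*r2)*K(d); return s+[d['cx'],d['cy']]
E
python3 - <<'E'
from h import *
a=cam('top','top0');b=cam('side','side0')
s=manip.read_state();print(s)
for d in(a,b):print({k:d[k] for k in d if k not in('image','depth')})
E
```

```text
{'t': 0.1, 'q': array([-1.33047934e+00,  5.28384052e-01,  1.43376409e+00, -2.90005226e-05,
        1.18139706e+00, -1.78522950e-01]), 'qvel': array([-0.00075564, -0.00115699, -0.00212357, -0.00027048,  0.00249055,
        0.00038562]), 'joint_torque': array([-6.44320717e-04, -4.40986276e+01, -1.77151108e+01,  6.34589698e-02,
        5.33910154e-02, -4.65954827e-05]), 'position': array([ 0.25401643, -0.57025175,  0.1820661 ]), 'tool_rot': array([[-9.13556942e-01, -4.90786055e-04,  4.06710551e-01],
       [-4.06710721e-01,  1.89005370e-03, -9.13555043e-01],
       [-3.20344705e-04, -9.99998093e-01, -1.92627963e-03]]), 'ft_force': array([-0.11151748,  0.80900635,  0.36717749]), 'ft_torque': array([-0.0371523 ,  0.02433059,  0.01645519]), 'finger_gap': 0.08730056303014229}
{'vfov': 50.78787205156833, 'cx': 320.90804075592746, 'cy': 200.98671748570445, 'k1': -0.023494777013287144, 'xyz': array([ 0.43332916, -0.03429219,  1.23576581]), 'orientation': array([[ 2.05290778e-03, -9.94741837e-01,  1.02393673e-01],
       [-9.99681129e-01,  5.35580102e-04,  2.52458676e-02],
       [-2.51679607e-02, -1.02412850e-01, -9.94423543e-01]])}
{'vfov': 46.37042540706313, 'cx': 318.3444278453127, 'cy': 197.37162172017156, 'k1': -0.10284111110858603, 'xyz': array([0.33429351, 1.04284785, 0.70893599]), 'orientation': array([[-0.98471852, -0.07532149,  0.15702263],
       [-0.17374946,  0.4862835 , -0.85635243],
       [-0.01185578, -0.87054869, -0.49193944]])}
```

View pics/top0.png

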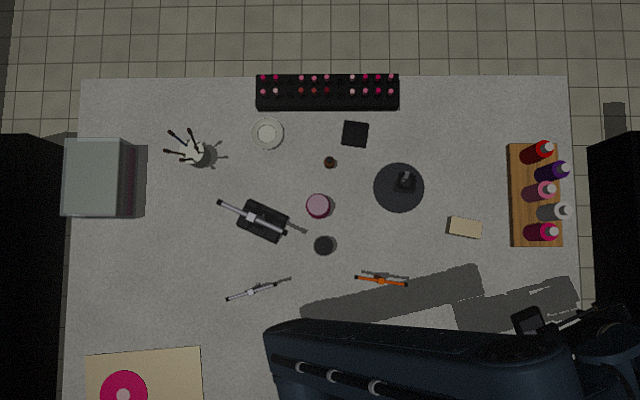

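View pics/side0.png

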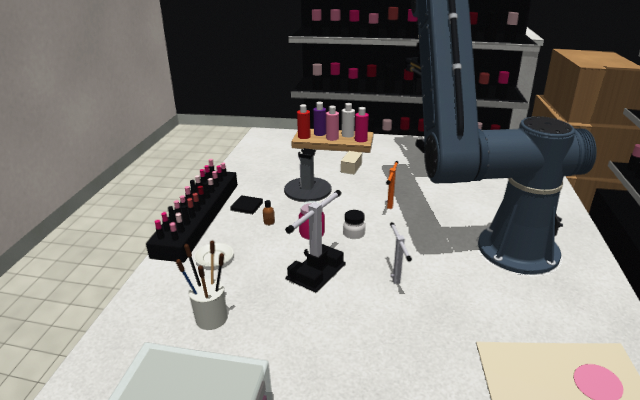

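The top view shows three T-hangers: grey in the black holder (255,218), a thinner grey one (258,290) and an orange one (382,280). The one in the holder fits: it is not orange, and it is the larger of the two grey ones. The stand is at (399,187). I'll confirm with one enlarged crop and measure.

```bash
python3 - <<'E'
from h import *
d=pickle.load(open('pics/top0.pkl','rb'));e=pickle.load(open('pics/side0.pkl','rb'))
def crop(d,u,v,w,hh,k): return cv2.resize(cv2.cvtColor(d['image'][v:v+hh,u:u+w],cv2.COLOR_RGB2BGR),(w*k,hh*k),interpolation=cv2.INTER_CUBIC)
A=np.hstack([crop(d,205,180,100,75,4),crop(d,360,150,100,75,4)])
B=np.hstack([crop(e,270,180,100,75,4)[:300],crop(e,275,140,66,50,6)[:300,:396],np.zeros((300,4,3),np.uint8)])
A=np.clip(np.vstack([A,B]).astype(float)*1.6,0,255).astype(np.uint8)
cv2.imwrite('pics/c1.png',A)
# top-depth point cloud
v,u=np.mgrid[0:400,0:640];P=bydepth(d,u.ravel(),v.ravel());col=d['image'].reshape(-1,3).astype(int)
ok=d['depth'].ravel()>0
def sel(c,r,z0,z1): return P[ok&(np.hypot(P[:,0]-c[0],P[:,1]-c[1])<r)&(P[:,2]>z0)&(P[:,2]<z1)]
h0=onz(d,265,222,.065)[0];s0=onz(d,399,187,.012)[0];print('holder~',h0,'stand~',s0)
H=sel(h0,.12,.05,.08);r=cv2.minAreaRect(H[:,:2].astype(np.float32));print('holder rect',r,np.median(H[:,2]),len(H))
C=sel(h0,.2,.15,.23);r=cv2.minAreaRect(C[:,:2].astype(np.float32));print('bar rect',r,C[:,2].max(),np.median(C[:,2]),len(C))
q=C[:,:2]-C[:,:2].mean(0);w,V=np.linalg.eigh(q.T@q);print('bar dir',V[:,1],np.degrees(np.arctan2(V[1,1],V[0,1])))
S=sel(s0,.1,.003,.03);r=cv2.minEnclosingCircle(S[:,:2].astype(np.float32));print('stand foot',r,len(S))
T=sel(s0,.09,.09,.2);print('tube',T.mean(0),T[:,2].max(),len(T),cv2.minAreaRect(T[:,:2].astype(np.float32)))
for c,n in(((258,290),'small'),((382,280),'orange')):
  c=onz(d,*c,.15)[0];X=sel(c,.15,.03,.3);print(n,X.mean(0),X[:,2].max(),cv2.minAreaRect(X[:,:2].astype(np.float32)))
E
```

```text
holder~ [0.49501089 0.15138665 0.065     ] stand~ [ 0.60026715 -0.23121381  0.012     ]
holder rect ((0.5035232901573181, 0.11697690933942795), (0.053968481719493866, 0.15988928079605103), 1.2936015129089355) 0.06043726173550701 112
bar rect ((0.5026839375495911, 0.16850212216377258), (0.19361691176891327, 0.021889997646212578), 66.64131164550781) 0.19179498414415352 0.17784405495235522 425
bar dir [0.42142534 0.9068631 ] 65.07539224691023
stand foot ((0.6005635261535645, -0.2312612235546112), 0.09973449259996414) 1762
tube [ 0.60325288 -0.23208828  0.12358655] 0.13777176736254293 220 ((0.6033857464790344, -0.2296609878540039), (0.04697650671005249, 0.04797041416168213), 78.30931091308594)
small [0.31011924 0.12621041 0.17177934] 0.29996883356532444 ((0.32426565885543823, 0.11721920967102051), (0.2361762523651123, 0.21180038154125214), 51.61661148071289)
orange [ 0.34266544 -0.15953022  0.11570545] 0.1317523628991022 ((0.3578548729419708, -0.12403102219104767), (0.21597106754779816, 0.04701776057481766), 65.96562194824219)
```

View pics/c1.png

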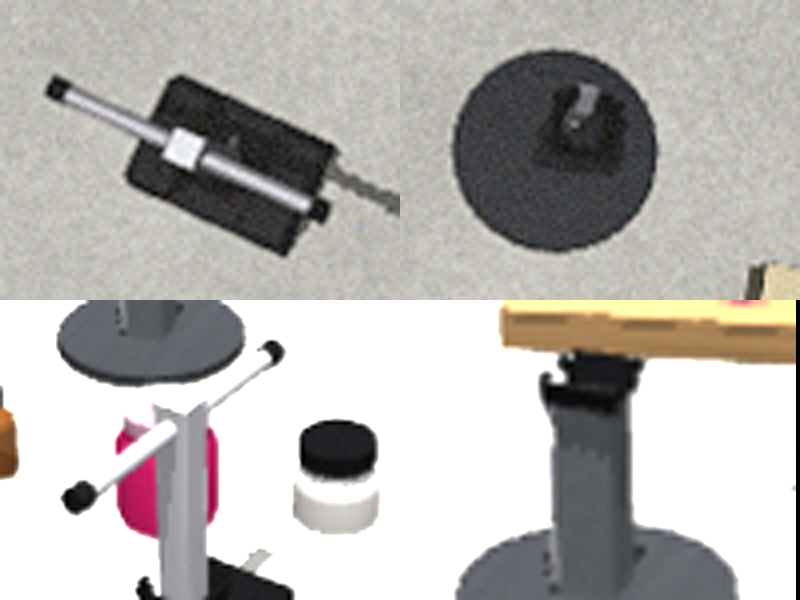

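The crop confirms the thick grey hanger in the black holder. Its tube top is at top-image px (250,217). The stand's bright index plate is at about (407,174), towards world +x. Next I'll get wrist-camera views of the stand and the holder.

```bash
cat >> h.py <<'E'
from scipy.spatial.transform import Rotation as Ro
def Rdown(yaw):  # tool y down, tool z at yaw (deg)
    a=np.radians(yaw); z=np.array([np.cos(a),np.sin(a),0]); y=np.array([0,0,-1.]); return np.stack([np.cross(y,z),y,z],1)
def move(p,yaw):
    s=manip.read_state();R=s['tool_rot'];p=np.array(p)
    w=Ro.from_matrix(R.T@Rdown(yaw)).as_rotvec()/np.pi; t=R.T@(p-s['position'])/.75
    print('turn',np.round(w,4),'shift',np.round(t,4),'mm',np.round((p-s['position'])*1000,1))
E
python3 - <<'E'
from h import *
d=cam('wrist');s=manip.read_state();R=s['tool_rot']
print('cam in tool',R.T@(d['xyz']-s['position']),'\n',R.T@d['orientation'],d['vfov'])
move([.50,-.23,.36],0)
E
```

```text
cam in tool [-0.08373191 -0.20271587 -0.00024738] 
 [[ 2.72243160e-04  9.52391503e-01  3.04877601e-01]
 [-2.20334838e-05 -3.04877606e-01  9.52391540e-01]
 [ 9.99999963e-01 -2.65999598e-04 -6.20163403e-05]] 66.66327616937487
turn [ 0.0004 -0.3667 -0.0004] shift [-0.4842 -0.2365 -0.2816] mm [246.  340.4 177.8]
```

{"fn": "play_rows", "kwargs": {
  "plan": [
    [[0,-0.367,0],[-0.633,-0.237,-0.287],1],
    [[0,-0.367,0],[-0.633,-0.237,-0.287],1],
    [[0,-0.367,0],[-0.633,-0.237,-0.287],1],
    [[0,-0.367,0],[-0.633,-0.237,-0.287],1],
    [[0,-0.367,0],[-0.633,-0.237,-0.287],1],
    [[0,-0.367,0],[-0.633,-0.237,-0.287],1],
    [[0,-0.367,0],[-0.633,-0.237,-0.287],1],
    [[0,-0.367,0],[-0.633,-0.237,-0.287],1],
    [[0,-0.367,0],[-0.633,-0.237,-0.287],1],
    [[0,-0.367,0],[-0.633,-0.237,-0.287],1]
  ]
}}

```text
t: 1.15
position: [0.5693, -0.2153, 0.3448]
tool_rot: [[0.001, -0.0, 1.0], [-1.0, 0.0, 0.001], [-0.0, -1.0, -0.0]]
ft_force: [0.6, -0.7, 0.1]
finger_gap: 0.0872
```

```bash
python3 - <<'E'
from h import *
d=cam('wrist','w1');s=manip.read_state();print(s['position'],s['q'],s['qvel'],d['xyz'])
cv2.imwrite('pics/w1b.png',cv2.convertScaleAbs(cv2.imread('pics/w1.png'),alpha=1.7))
move([.49,.21,.36],-25);move([.49,.21,.36],155)
E
```

```text
[ 0.57543037 -0.20943797  0.34787145] [-0.53573718  0.36978528  1.24066523  0.0076844   1.52436108 -0.54358082] [-0.0705345  -0.02609642  0.05916921 -0.05748462 -0.05555995 -0.14533504] [ 0.56865255 -0.13109533  0.54761366]
turn [-0.0028  0.1413 -0.0017] shift [-0.5601 -0.0155 -0.1095] mm [-85.4 419.4  12.1]
turn [-0.0023 -0.8587  0.0039] shift [-0.5601 -0.0155 -0.1095] mm [-85.4 419.4  12.1]
```

View pics/w1b.png

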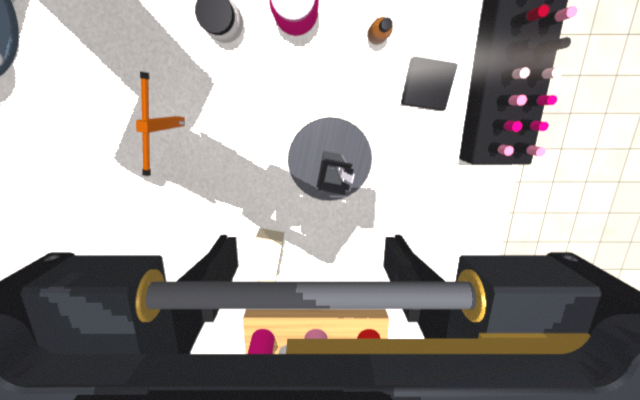

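The stand mouth is at about (338,172) in the wrist view. The slot and plate are on its right (world +x), turned slightly clockwise. One closer look will fix the axis and yaw.

{"fn": "play_rows", "kwargs": {
  "plan": [
    [[0,0,0],[-0.02,0.12,0.02],1],
    [[0,0,0],[-0.02,0.12,0.02],1],
    [[0,0,0],[-0.02,0.12,0.02],1],
    [[0,0,0],[-0.02,0.12,0.02],1],
    [[0,0,0],[-0.02,0.12,0.02],1]
  ]
}}

```text
t: 1.7
position: [0.5846, -0.2036, 0.2568]
tool_rot: [[0.0, 0.004, 1.0], [-1.0, -0.002, 0.0], [0.002, -1.0, 0.004]]
ft_force: [0.3, 0.2, 0.5]
finger_gap: 0.0871
```

```bash
python3 - <<'E'
from h import *
d=cam('wrist','w2');s=manip.read_state();print(s['position'],d['xyz'])
p=proj(d,[[.6,-.23,.135]])[0].astype(int);print(p)
u0,v0=max(p[0]-50,0),max(p[1]-50,0)
c=cv2.convertScaleAbs(cv2.imread('pics/w2.png')[v0:v0+100,u0:u0+100],alpha=2.5)
D=d['depth'][v0:v0+100,u0:u0+100]
v,u=np.mgrid[v0:v0+100,u0:u0+100];P=bydepth(d,u.ravel(),v.ravel()).reshape(100,100,3)
m=(P[...,2]-0.0)/.14;m=cv2.applyColorMap((np.clip(m,0,1)*255).astype(np.uint8),cv2.COLORMAP_JET)
im=np.hstack([cv2.resize(x,(400,400),interpolation=cv2.INTER_NEAREST) for x in(c,m)])
cv2.imwrite('pics/w2c.png',im);print('crop origin',u0,v0)
F=P[(abs(P[...,2]-.012)<.006)];print('foot',cv2.minEnclosingCircle(F[:,:2].astype(np.float32)))
T=P[(P[...,2]>.128)];print(len(T),cv2.minAreaRect(T[:,:2].astype(np.float32)),T[:,2].max())
E
```

```text
[ 0.58469435 -0.20374199  0.25711178] [ 0.58320878 -0.11890445  0.45941406]
[324 204]
crop origin 274 154
foot ((0.6024901270866394, -0.23121927678585052), 0.07471867650747299)
755 ((0.6045792698860168, -0.18811973929405212), (0.13610392808914185, 0.04965423792600632), 87.11493682861328) 0.4594140598478805
```

View pics/w2c.png

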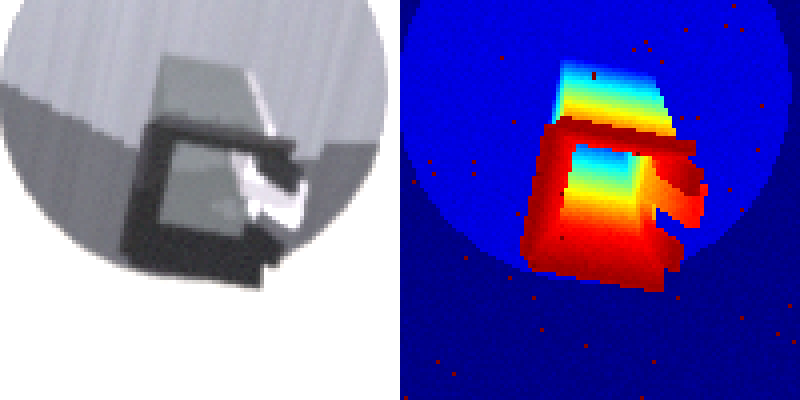

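The close view shows the mouth rim corners at crop px (150,120), (122,252), (262,290) and (295,142). The plate lip is on the right side, pointing about 10° clockwise of image right. Now the axis and yaw.

```bash
python3 - <<'E'
from h import *
d=pickle.load(open('pics/w2.pkl','rb'))
c=np.array([(150,120),(122,252),(262,290),(295,142)])/4+[274,154]
X=onz(d,c[:,0],c[:,1],.135)[:,:2];print(X,X.mean(0))
e=[X[3]-X[0],X[2]-X[1]];f=[X[0]-X[1],X[3]-X[2]]
print([np.degrees(np.arctan2(a[1],a[0])) for a in e],[np.degrees(np.arctan2(a[1],a[0]))-90 for a in f],[np.linalg.norm(a) for a in e+f])
v,u=np.mgrid[154:260,274:374];u,v=u.ravel(),v.ravel();P=bydepth(d,u,v);g=d['image'][v,u].mean(1)
k=(P[:,2]>.112)&(P[:,2]<.142)&(g<25)&(np.hypot(P[:,0]-.6025,P[:,1]+.231)<.05)
T=P[k];print(len(T),cv2.minAreaRect(T[:,:2].astype(np.float32)),np.percentile(T[:,2],[5,50,95,99]))
# top camera foot centre
t=pickle.load(open('pics/top0.pkl','rb'));im=t['image'][145:230,355:440].astype(int).mean(2)
m=((im<75)).astype(np.uint8);n,l,st,cn=cv2.connectedComponentsWithStats(m);i=1+st[1:,4].argmax()
ct=max(cv2.findContours((l==i).astype(np.uint8),0,1)[0],key=len)[:,0]+[355,145]
W=onz(t,ct[:,0],ct[:,1],.012)[:,:2];print('top foot',cv2.minEnclosingCircle(W.astype(np.float32)),st[i])
q=onz(t,[250.5],[217.5],.188);print('stem top',q)
move([.49,.21,.36],-25)
E
```

```text
[[ 0.58558711 -0.20620039]
 [ 0.57762949 -0.24519516]
 [ 0.61798444 -0.2570088 ]
 [ 0.62584147 -0.21255732]] [ 0.60176063 -0.23024042]
[np.float64(-8.97399392552872), np.float64(-16.317028064977688)] [np.float64(-11.533930977101747), np.float64(-10.02379655266381)] [np.float64(0.040753207324718516), np.float64(0.04204859431981138), np.float64(0.03979844730601224), np.float64(0.04514052003628014)]
551 ((0.6017482280731201, -0.23119725286960602), (0.041204310953617096, 0.04356599599123001), 78.82219696044922) [0.12343996 0.13066338 0.13595408 0.13691272]
top foot ((0.5997024178504944, -0.22920870780944824), 0.07482117414474487) [  18   17   52   51 2005]
stem top [[0.49975796 0.16851479 0.188     ]]
turn [-0.0016  0.1389  0.0005] shift [-0.5513 -0.1392 -0.1256] mm [-94.7 413.7 102.9]
```

{"fn": "play_rows", "kwargs": {
  "plan": [
    [[0,0,0],[-0.05,-0.137,0],1],
    [[0,0.139,0],[-0.538,-0.137,-0.093],1],
    [[0,0.139,0],[-0.538,-0.137,-0.093],1],
    [[0,0.139,0],[-0.538,-0.137,-0.093],1],
    [[0,0.139,0],[-0.538,-0.137,-0.093],1],
    [[0,0.139,0],[-0.538,-0.137,-0.093],1],
    [[0,0.139,0],[-0.538,-0.137,-0.093],1],
    [[0,0.139,0],[-0.538,-0.137,-0.093],1],
    [[0,0.139,0],[-0.538,-0.137,-0.093],1],
    [[0,0.139,0],[-0.538,-0.137,-0.093],1]
  ]
}}

```text
t: 2.75
position: [0.5131, 0.2064, 0.3609]
tool_rot: [[-0.416, 0.007, 0.909], [-0.909, 0.004, -0.416], [-0.006, -1.0, 0.004]]
ft_force: [-0.2, -0.6, -1.2]
finger_gap: 0.0868
```

{"fn": "play_rows", "kwargs": {
  "plan": [
    [[0,0,0],[0,0,0],1],
    [[0,0,0],[0,0,0],1]
  ]
}}

```text
t: 2.95
position: [0.5139, 0.2001, 0.3581]
tool_rot: [[-0.423, 0.002, 0.906], [-0.906, -0.0, -0.423], [-0.001, -1.0, 0.002]]
ft_force: [0.9, -0.5, -0.1]
finger_gap: 0.0867
```

```bash
python3 - <<'E'
from h import *
d=cam('wrist','w3');s=manip.read_state();print(s['position'],d['xyz'],s['tool_rot'][:,2],s['q'][5])
p=proj(d,[[.5,.1685,.188]])[0].astype(int);print(p)
u0,v0=max(p[0]-100,0),max(p[1]-75,0)
c=cv2.convertScaleAbs(cv2.imread('pics/w3.png')[v0:v0+150,u0:u0+200],alpha=2.2)
cv2.imwrite('pics/w3c.png',cv2.resize(c,None,fx=4,fy=4,interpolation=cv2.INTER_NEAREST));print('crop origin',u0,v0)
E
```

```text
[0.51393298 0.19975392 0.35772878] [0.54856587 0.27650095 0.56099167] [ 0.90563409 -0.42405808  0.00128262] 0.6063033569229371
[311 198]
crop origin 211 123
```

View pics/w3c.png

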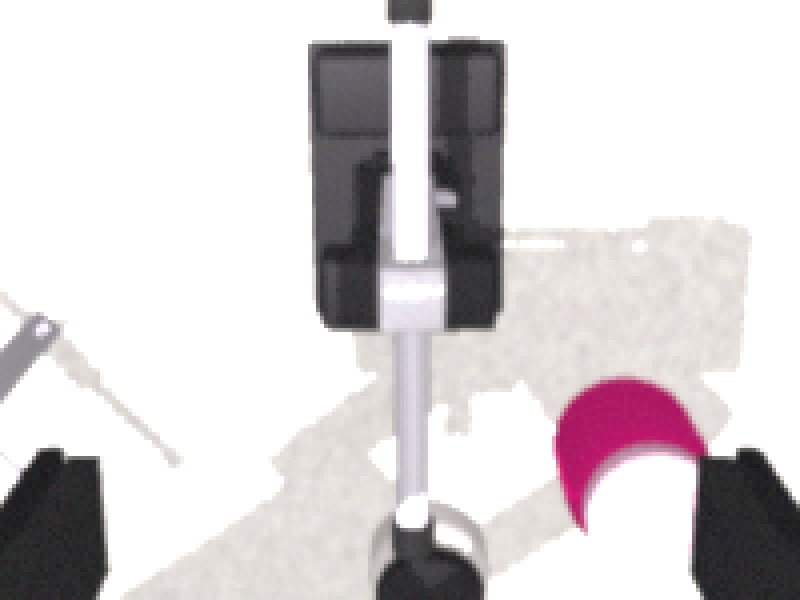

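The button shows at crop px (447,198), to the right of the tube. That is tool +z, so it faces yaw about -25°. The tube top is centred at about (412,297). The current tool yaw is right for the grip.

```bash
python3 - <<'E'
from h import *
d=pickle.load(open('pics/w3.pkl','rb'))
print(onz(d,[314.],[197.2],.188))
e=onz(d,[211+410/4,211+412/4],[123+22/4,123+505/4],.173)[:,:2];print(e,np.degrees(np.arctan2(*(e[0]-e[1])[::-1]))-90)
v,u=np.mgrid[123:273,261:361];P=bydepth(d,u.ravel(),v.ravel())
T=P[(P[:,2]>.183)&(P[:,2]<.197)];print(len(T),T.mean(0),np.median(T,0),cv2.minAreaRect(T[:,:2].astype(np.float32)))
move([.500,.1685,.149+.06],-25)
E
```

```text
[[0.50400726 0.16846525 0.188     ]]
[[0.53937489 0.2458293 ]
 [0.46980057 0.09414015]] -24.63921190690874
291 [0.50387781 0.16874879 0.1887974 ] [0.50377511 0.1691225  0.18903523] ((0.5015385150909424, 0.1643821895122528), (0.1801922470331192, 0.021784592419862747), 65.66802215576172)
turn [-0.0004 -0.0005 -0.0001] shift [0.0457 0.1983 0.0006] mm [ -13.9  -31.3 -148.7]
```

{"fn": "play_rows", "kwargs": {
  "plan": [
    [[0,-0.002,0],[0.0444,0.06,0.003],1],
    [[0,-0.002,0],[0.0444,0.11,0.003],1],
    [[0,-0.002,0],[0.0444,0.15,0.003],1],
    [[0,-0.002,0],[0.0444,0.19,0.003],1],
    [[0,-0.002,0],[0.0444,0.22,0.003],1],
    [[0,-0.002,0],[0.0444,0.24,0.003],1],
    [[0,-0.002,0],[0.0444,0.26,0.003],1],
    [[0,-0.002,0],[0.0444,0.278,0.003],1],
    [[0,-0.002,0],[0.0444,0.278,0.003],1],
    [[0,-0.002,0],[0.0444,0.278,0.003],1]
  ]
}}

```text
t: 4.0
position: [0.5019, 0.1689, 0.1487]
tool_rot: [[-0.418, -0.0, 0.908], [-0.908, -0.0, -0.418], [0.0, -1.0, -0.0]]
ft_force: [0.8, 0.8, -0.3]
finger_gap: 0.0875
```

```bash
python3 - <<'E'
from h import *
d=cam('wrist','w4')
c=cv2.convertScaleAbs(cv2.imread('pics/w4.png'),alpha=1.8);cv2.imwrite('pics/w4c.png',c)
s=manip.read_state();print(s['position'],s['ft_force'])
v,u=np.mgrid[100:400,200:440];P=bydepth(d,u.ravel(),v.ravel());L=(P-s['position'])@s['tool_rot']
T=L[(P[:,2]>.183)&(P[:,2]<.195)&(abs(L[:,2])<.02)&(abs(L[:,0])<.03)];print('stem top in tool',len(T),np.percentile(T,[3,50,97],axis=0))
E
```

```text
[0.50221805 0.16928256 0.14916245] [-0.10292518  0.51239042 -0.07850823]
stem top in tool 1315 [[-0.01064545 -0.04102474 -0.00872633]
 [-0.00152098 -0.03974726  0.00141804]
 [ 0.00974743 -0.0353474   0.01159407]]
```

View pics/w4c.png

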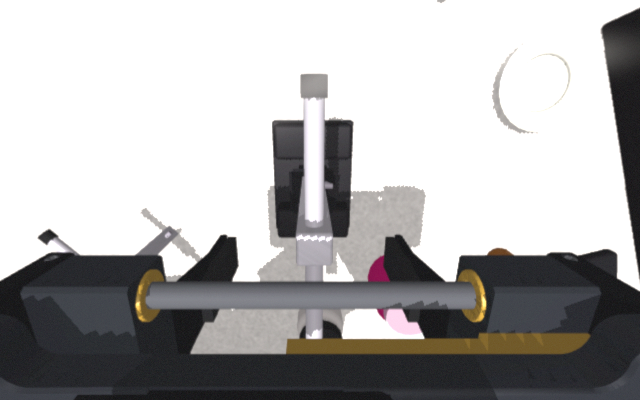

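The stem sits between the fingers, about 1 mm towards tool +z. I'll shift by that and close.

{"fn": "play_rows", "kwargs": {
  "newtons": 30,
  "plan": [
    [[0,0,0],[0,0,0.0015],0.5],
    [[0,0,0],[0,0,0.0015],0.3],
    [[0,0,0],[0,0,0.0015],0.2],
    [[0,0,0],[0,0,0.0015],0.2],
    [[0,0,0],[0,0,0.0015],0.2],
    [[0,0,0],[0,0,0.0015],0.2],
    [[0,0,0],[0,0,0.0015],0.2],
    [[0,0,0],[0,0,0.0015],0.2],
    [[0,0,0],[0,0,0.0015],0.2],
    [[0,0,0],[0,0,0.0015],0.2]
  ]
}}

```text
t: 5.05
position: [0.5025, 0.1697, 0.1487]
tool_rot: [[-0.416, 0.0, 0.909], [-0.909, 0.0, -0.416], [-0.0, -1.0, 0.0]]
ft_force: [-0.0, -0.2, 1.0]
finger_gap: 0.0197
```

{"fn": "play_rows", "kwargs": {
  "newtons": 35,
  "plan": [
    [[0,0,0],[0,-0.005,0],0],
    [[0,0,0],[0,-0.015,0],0],
    [[0,0,0],[0,-0.03,0],0],
    [[0,0,0],[0,-0.05,0],0],
    [[0,0,0],[0,-0.075,0],0],
    [[0,0,0],[0,-0.1,0],0],
    [[0,0,0],[0,-0.14,0],0],
    [[0,0,0],[0,-0.19,0],0],
    [[0,0,0],[0,-0.24,0],0],
    [[0,0,0],[0,-0.25,0],0]
  ]
}}

```text
t: 6.05
position: [0.5051, 0.1701, 0.3422]
tool_rot: [[-0.416, 0.011, 0.909], [-0.909, 0.001, -0.416], [-0.006, -1.0, 0.01]]
ft_force: [0.1, -0.1, 0.8]
finger_gap: 0.0003
```

```bash
python3 - <<'E'
from h import *
s=manip.read_state();print(s['position'],s['ft_force'],s['finger_gap'],s['q'])
cam('side','s5');d=cam('wrist')
v,u=np.mgrid[100:400,200:440];P=bydepth(d,u.ravel(),v.ravel());L=(P-s['position'])@s['tool_rot']
T=L[(abs(L[:,1]+.039)<.005)&(abs(L[:,2])<.02)&(abs(L[:,0])<.03)];print('stem top in tool',len(T),np.percentile(T,[3,50,97],axis=0))
move([.601,-.2305,.335],-11.2)
E
```

```text
[0.50507596 0.17012333 0.34223116] [ 0.14152737 -0.11482507  0.81870705] 0.00031824619252546514 [1.15004643e-01 2.42311867e-01 1.44204511e+00 1.20963767e-04
 1.44586166e+00 5.44312244e-01]
stem top in tool 101 [[-0.01056939 -0.04379319 -0.00924698]
 [-0.00901194 -0.04186013 -0.00120751]
 [-0.00830759 -0.03953115  0.00742456]]
turn [-0.0015 -0.0744 -0.0007] shift [0.4311 0.0052 0.3407] mm [  97.8 -400.4   -3.6]
```

View pics/s5.png

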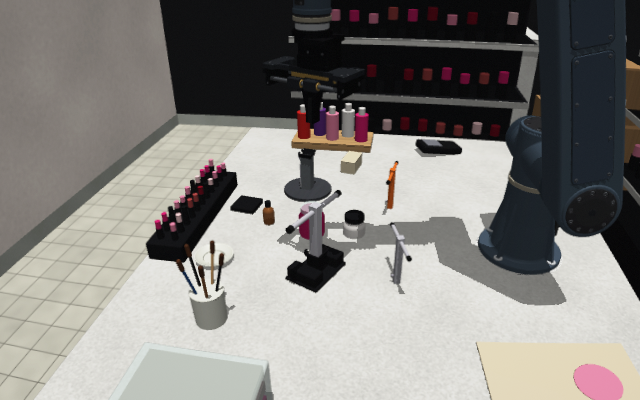

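The side view shows the gripper shut and empty, with the hanger still in the holder at (316,235). The fingers missed it or slipped off. I'll compare with the first picture for any shift before retrying.

```bash
python3 - <<'E'
from h import *
a=cv2.imread('pics/side0.png').astype(int);b=cv2.imread('pics/s5.png').astype(int)
R=(slice(185,290),slice(275,365));D=abs(a-b).sum(2)[R];print('diff',(D>60).sum(),np.argwhere(D>60).mean(0) if (D>60).any() else 0)
d=pickle.load(open('pics/s5.pkl','rb'))
m=np.hstack([cv2.resize(x[185:285,270:370].astype(np.uint8),(400,400),interpolation=cv2.INTER_CUBIC) for x in(a,b)])
cv2.imwrite('pics/cmp.png',m)
# triangulate stem top w/ side: ray through top centre at z .188
v,u=np.mgrid[185:290,275:365];P=bydepth(d,u.ravel(),v.ravel());T=P[(P[:,2]>.08)&(P[:,2]<.2)&(np.hypot(P[:,0]-.503,P[:,1]-.168)<.03)]
print(len(T),T.mean(0),T.min(0),T.max(0))
for z in(.09,.11,.13,.15):
  q=T[abs(T[:,2]-z)<.01];print(z,len(q),np.median(q,0),q.min(0)[:2],q.max(0)[:2])
E
```

```text
diff 1182 [50.16751269 50.03384095]
572 [0.50088781 0.17632975 0.14143853] [0.4858677  0.14205531 0.08001667] [0.51683403 0.19707096 0.19127852]
0.09 87 [0.50125479 0.17807185 0.09021011] [0.48984197 0.16442599] [0.51503572 0.18514655]
0.11 89 [0.50070235 0.17813858 0.1110353 ] [0.48947752 0.16421859] [0.51683403 0.18408486]
0.13 99 [0.5009139  0.17721632 0.13094419] [0.48963639 0.16418579] [0.51652527 0.18622618]
0.15 93 [0.50008474 0.17802936 0.14955406] [0.48927095 0.16526117] [0.51534895 0.18416046]
```

View pics/cmp.png

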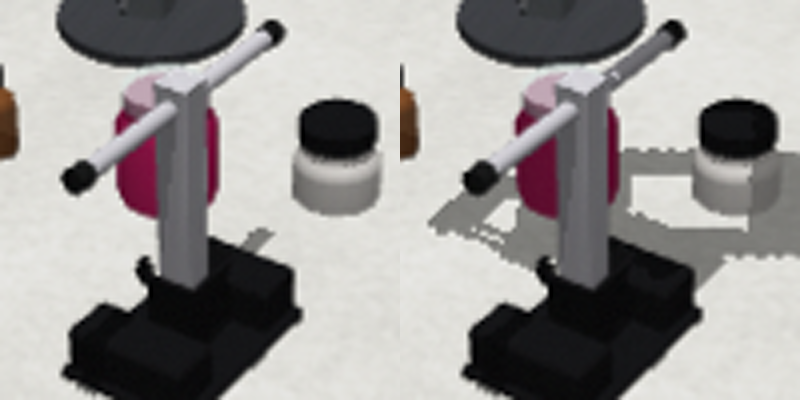

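Only lighting and shadows differ between the two pictures, so the hanger is unmoved. I'll open, re-descend and watch the gap as the fingers close.

{"fn": "play_rows", "kwargs": {
  "plan": [
    [[0,0,0],[0,0,0],1],
    [[0,0,0],[0,0,0],1],
    [[0,0,0],[0,0,0],1],
    [[0,0,0],[0,0,0],1],
    [[0,0,0],[0,0,0],1],
    [[0,0,0],[0,0,0],1],
    [[0,0,0],[0,0,0],1],
    [[0,0,0],[0,0,0],1],
    [[0,0,0],[0,0.04,0],1],
    [[0,0,0],[0,0.08,0],1]
  ]
}}

```text
t: 7.15
position: [0.5033, 0.1698, 0.2765]
tool_rot: [[-0.416, 0.004, 0.909], [-0.909, 0.0, -0.416], [-0.002, -1.0, 0.003]]
ft_force: [0.3, -0.0, -0.8]
finger_gap: 0.0726
```

```bash
python3 - <<'E'
from h import *
s=manip.read_state();print(s['position'],s['ft_force'],s['finger_gap'])
move([.5025,.1695,.149],-24.6)
E
```

```text
[0.50333782 0.16983275 0.27649269] [ 0.26137497 -0.03451479 -0.81254441] 0.07260556615586665
turn [-0.001  -0.     -0.0006] shift [ 0.0012  0.17   -0.0014] mm [  -0.8   -0.3 -127.5]
```

{"fn": "play_rows", "kwargs": {
  "plan": [
    [[0,0,0],[0,0.04,0],1],
    [[0,0,0],[0,0.08,0],1],
    [[0,0,0],[0,0.11,0],1],
    [[0,0,0],[0,0.135,0],1],
    [[0,0,0],[0,0.155,0],1],
    [[0,0,0],[0,0.169,0],1],
    [[0,0,0],[0,0.17,0],1],
    [[0,0,0],[0,0.17,0],0.3],
    [[0,0,0],[0,0.17,0],0.3],
    [[0,0,0],[0,0.17,0],0.3]
  ]
}}

```text
t: 8.15
position: [0.503, 0.1698, 0.1494]
tool_rot: [[-0.416, 0.002, 0.909], [-0.909, 0.0, -0.416], [-0.001, -1.0, 0.002]]
ft_force: [-0.5, -0.6, -0.6]
finger_gap: 0.0706
```

{"fn": "play_rows", "kwargs": {
  "newtons": 40,
  "plan": [
    [[0,0,0],[0,0,0],0],
    [[0,0,0],[0,0,0],0],
    [[0,0,0],[0,0,0],0],
    [[0,0,0],[0,0,0],0],
    [[0,0,0],[0,0,0],0],
    [[0,0,0],[0,0,0],0],
    [[0,0,0],[0,0,0],0]
  ]
}}

```text
t: 8.85
position: [0.5027, 0.1697, 0.1488]
tool_rot: [[-0.416, 0.001, 0.909], [-0.909, 0.0, -0.416], [-0.0, -1.0, 0.001]]
ft_force: [0.3, -0.1, 1.9]
finger_gap: 0.0149
```

{"fn": "play_rows", "kwargs": {
  "plan": [
    [[0,0,0],[0,0,0],0],
    [[0,0,0],[0,0,0],0]
  ]
}}

```text
t: 9.05
position: [0.5039, 0.1696, 0.1494]
tool_rot: [[-0.416, 0.003, 0.909], [-0.909, -0.0, -0.416], [-0.001, -1.0, 0.003]]
ft_force: [1.6, -0.7, 4.4]
finger_gap: 0.0029
```

```bash
python3 - <<'E'
from h import *
a=cam('wrist','w6');b=cam('side','s6');cam('top','t6')
s=manip.read_state();print(s['position'],s['ft_force'],s['ft_torque'],s['finger_gap'])
i=cv2.convertScaleAbs(cv2.imread('pics/w6.png')[120:345,170:470],alpha=1.7);j=cv2.convertScaleAbs(cv2.imread('pics/s6.png')[120:300,250:400],alpha=1.3)
cv2.imwrite('pics/c6.png',np.hstack([cv2.resize(i,(400,300)),cv2.resize(j,(400,480))[:300] if 0 else cv2.resize(j,(250,300))]).repeat(1,0))
print(proj(b,[s['position'],s['position']+[0,0,.019]]),proj(a,[s['position']]))
E
```

```text
[0.50388763 0.16961132 0.14949429] [ 1.79092991 -1.28409137  6.15870695] [-0.19343362 -0.32026155  0.04207567] 0.0009121418957775922
[[314.49910452 219.43559027]
 [314.36296512 212.21276501]] [[311.17978295 224.29088591]]
```

View pics/c6.png

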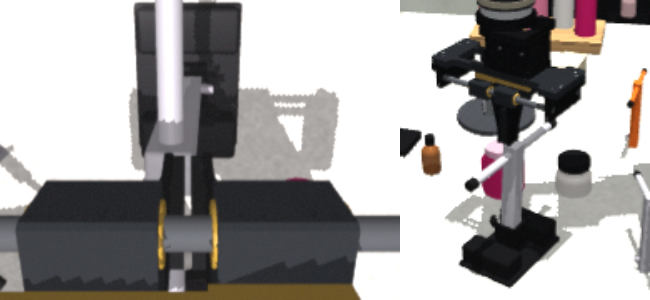

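The fingers are shut just beyond the stem, towards tool +x. In the side view they are behind it. I'll measure where the fingers really are using depth.

```bash
python3 - <<'E'
from h import *
s=manip.read_state();p=s['position'];R=s['tool_rot']
for n in('w6','w4'):
  d=pickle.load(open(f'pics/{n}.pkl','rb'))
  if n=='w4': p=np.array([.5022,.1693,.1492])
  for (u) in ((300,306,311,316,322) if n=='w6' else (222,230,311,314,317,390,400)):
    for v in range(195,300,8):
      P=bydepth(d,[u],[v])[0];print(n,u,v,d['image'][v,u],np.round(1000*(P-p)@R,0),np.round(P*1000,0)) if d['depth'][v,u]>0 else 0
d=pickle.load(open('pics/s6.pkl','rb'))
for v in range(170,225,4): 
  for u in (308,316): P=bydepth(d,[u],[v])[0];print('s',u,v,d['image'][v,u],np.round(P*1000,0))
E
```

```text
w6 300 195 [149 144 151] [-31. -30.  -7.] [511. 201. 180.]
w6 300 203 [149 144 152] [-26. -30.  -7.] [508. 196. 179.]
w6 300 211 [101  97 102] [-21. -30.  -7.] [506. 192. 179.]
w6 300 219 [93 90 95] [-16. -31.  -7.] [504. 187. 181.]
w6 300 227 [93 91 95] [-11. -30.  -7.] [502. 182. 180.]
w6 300 235 [71 70 73] [ -9. -39.  -7.] [502. 181. 189.]
w6 300 243 [19 19 19] [-10. -50.  -6.] [502. 181. 199.]
w6 300 251 [16 16 18] [ -9. -59.  -6.] [502. 180. 208.]
w6 300 259 [16 18 18] [ -9. -67.  -6.] [502. 180. 217.]
w6 300 267 [19 18 18] [ -9. -74.  -6.] [502. 180. 224.]
w6 300 275 [16 16 17] [ -9. -82.  -5.] [503. 180. 231.]
w6 300 283 [37 38 40] [ -33. -124.   -4.] [514. 201. 274.]
w6 300 291 [61 61 65] [ -32. -127.   -4.] [513. 200. 276.]
w6 300 299 [73 74 78] [ -30. -128.   -4.] [513. 198. 278.]
w6 306 195 [ 99  96 100] [-31. -28.  -3.] [514. 199. 177.]
w6 306 203 [ 99  97 101] [-26. -28.  -3.] [511. 194. 178.]
w6 306 211 [80 78 81] [-21. -29.  -3.] [510. 190. 179.]
w6 306 219 [78 76 79] [-15. -28.  -3.] [507. 185. 177.]
w6 306 227 [71 69 71] [-10. -28.  -3.] [505. 180. 178.]
w6 306 235 [
[... 8817 characters left out ...]
7. 183. 242.]
s 308 190 [6 7 8] [516. 176. 227.]
s 316 190 [7 8 8] [496. 185. 234.]
s 308 194 [7 7 8] [516. 178. 218.]
s 316 194 [7 8 8] [496. 187. 225.]
s 308 198 [31 32 34] [517. 174. 206.]
s 316 198 [8 7 8] [497. 182. 213.]
s 308 202 [104 107 106] [557. -15.  85.]
s 316 202 [8 8 8] [497. 185. 204.]
s 308 206 [202 176 190] [553.   4.  84.]
s 316 206 [30 30 32] [498. 182. 192.]
s 308 210 [201 176 189] [548.  27.  85.]
s 316 210 [87 88 91] [497. 184. 184.]
s 308 214 [116  93 105] [547.  33.  77.]
s 316 214 [101  99 103] [497. 188. 176.]
s 308 218 [210 207 213] [510. 212. 179.]
s 316 218 [89 88 91] [498. 183. 162.]
s 308 222 [93 56 73] [ 334. 1043.  709.]
s 316 222 [89 88 92] [498. 184. 152.]
```

Depth from both cameras agrees. The real fingertips end at tool y of about -40 mm, so the reported TCP lies about 39 mm beyond them. The fingers therefore shut on top of the tube (about 6 N), which explains the miss. Laterally they are right. I'll raise, open, and go 39 mm lower.

{"fn": "play_rows", "kwargs": {
  "newtons": 35,
  "plan": [
    [[0,0,0],[0,-0.02,0],0],
    [[0,0,0],[0,-0.04,0],1],
    [[0,0,0],[0,-0.04,0],1],
    [[0,0,0],[0,-0.04,0],1],
    [[0,0,0],[0,-0.04,0],1],
    [[0,0,0],[0,-0.04,0],1],
    [[0,0,0],[0,-0.04,0],1],
    [[0,0,0],[0,-0.04,0],1],
    [[0,0,0],[0,-0.04,0],1],
    [[0,0,0],[0,-0.04,0],1]
  ]
}}

```text
t: 10.2
position: [0.5023, 0.1697, 0.1785]
tool_rot: [[-0.416, -0.0, 0.909], [-0.909, -0.0, -0.416], [0.0, -1.0, -0.0]]
ft_force: [-0.3, 1.1, -0.5]
finger_gap: 0.065
```

```bash
python3 - <<'E'
from h import *
d=cam('wrist','w7');s=manip.read_state();print(s['position'],s['ft_force'],s['finger_gap'])
v,u=np.mgrid[100:280,200:440];P=bydepth(d,u.ravel(),v.ravel());L=(P-s['position'])@s['tool_rot']
T=L[(abs(P[:,2]-.189)<.003)&(abs(L[:,2])<.02)&(abs(L[:,0])<.013)];print('stem top in tool mm',len(T),np.round(1000*np.percentile(T,[2,50,98],axis=0),1))
move([s['position'][0],s['position'][1],.110],-24.6)
E
```

```text
[0.50234585 0.16970585 0.17855626] [ 0.52430022  1.05958506 -0.22132017] 0.06818792350589471
stem top in tool mm 942 [[ -9.9 -11.8  -7.7]
 [ -0.2 -10.5   2.6]
 [ 10.6  -8.3  13.5]]
turn [ 0. -0. -0.] shift [0.     0.0914 0.    ] mm [  0.    0.  -68.6]
```

{"fn": "play_rows", "kwargs": {
  "plan": [
    [[0,0,0],[0,0,0.002],1],
    [[0,0,0],[0,0,0.002],1],
    [[0,0,0],[0,0.02,0.002],1],
    [[0,0,0],[0,0.04,0.002],1],
    [[0,0,0],[0,0.06,0.002],1],
    [[0,0,0],[0,0.08,0.002],1],
    [[0,0,0],[0,0.091,0.002],1],
    [[0,0,0],[0,0.091,0.002],0.3],
    [[0,0,0],[0,0.091,0.002],0],
    [[0,0,0],[0,0.091,0.002],0]
  ]
}}

```text
t: 11.25
position: [0.5044, 0.1692, 0.1111]
tool_rot: [[-0.416, 0.002, 0.909], [-0.909, 0.0, -0.416], [-0.001, -1.0, 0.001]]
ft_force: [-0.1, -0.6, 0.0]
finger_gap: 0.0706
```

{"fn": "play_rows", "kwargs": {
  "plan": [
    [[0,0,0],[0,0,0],0],
    [[0,0,0],[0,0,0],0],
    [[0,0,0],[0,0,0],0],
    [[0,0,0],[0,0,0],0],
    [[0,0,0],[0,0,0],0],
    [[0,0,0],[0,0,0],0],
    [[0,0,0],[0,0,0],0],
    [[0,0,0],[0,0,0],0]
  ]
}}

```text
t: 12.05
position: [0.5037, 0.1691, 0.1103]
tool_rot: [[-0.416, -0.0, 0.909], [-0.909, -0.0, -0.416], [0.0, -1.0, 0.0]]
ft_force: [0.8, -0.2, 0.2]
finger_gap: 0.0217
```

{"fn": "play_rows", "kwargs": {
  "plan": [
    [[0,0,0],[0,0,0],0],
    [[0,0,0],[0,0,0],0]
  ]
}}

```text
t: 12.25
position: [0.5037, 0.1691, 0.1103]
tool_rot: [[-0.416, -0.0, 0.909], [-0.909, -0.0, -0.416], [0.0, -1.0, -0.0]]
ft_force: [0.6, 0.2, -0.9]
finger_gap: 0.0218
```

Gripped: the gap is steady at 21.8 mm. Lifting.

{"fn": "play_rows", "kwargs": {
  "plan": [
    [[0,0,0],[0,-0.01,0],0],
    [[0,0,0],[0,-0.025,0],0],
    [[0,0,0],[0,-0.045,0],0],
    [[0,0,0],[0,-0.07,0],0],
    [[0,0,0],[0,-0.1,0],0],
    [[0,0,0],[0,-0.13,0],0],
    [[0,0,0],[0,-0.165,0],0],
    [[0,0,0],[0,-0.2,0],0],
    [[0,0,0],[0,-0.227,0],0],
    [[0,0,0],[0,-0.227,0],0]
  ]
}}

```text
t: 13.25
position: [0.5058, 0.1694, 0.2845]
tool_rot: [[-0.416, 0.008, 0.909], [-0.909, 0.001, -0.416], [-0.004, -1.0, 0.007]]
ft_force: [0.1, -0.7, -1.9]
finger_gap: 0.0218
```

```bash
cat > st.py <<'E'
from h import *
def stemtop(s,d):
    v,u=np.mgrid[100:280,200:440];P=bydepth(d,u.ravel(),v.ravel());L=(P-s['position'])@s['tool_rot']
    T=L[(abs(L[:,1]+.079)<.004)&(abs(L[:,2])<.016)&(abs(L[:,0])<.016)];print('stem top in tool mm',len(T),np.round(1000*np.percentile(T,[2,50,98],axis=0),1))
s=manip.read_state();print(s['position'],s['ft_force'],s['finger_gap'])
E
python3 - <<'E'
from st import *
d=cam('wrist','w8');stemtop(s,d)
move([.601,-.2305,.285],-11.2)
E
```

```text
[0.5057875  0.16941135 0.28447063] [ 0.12698932 -0.68952885 -1.91099322] 0.02183618652546989
stem top in tool mm 874 [[-10.6 -82.4 -15.1]
 [ -8.9 -78.5  -0.3]
 [ -5.  -75.2  15.1]]
turn [-0.0012 -0.0744 -0.0005] shift [ 0.431  -0.0033  0.339 ] mm [  96.6 -399.7    2.7]
```

{"fn": "play_rows", "kwargs": {
  "plan": [
    [[0,-0.005,0],[0.02,0,0.016],0],
    [[0,-0.013,0],[0.065,0,0.051],0],
    [[0,-0.022,0],[0.12,0,0.094],0],
    [[0,-0.032,0],[0.18,0,0.141],0],
    [[0,-0.042,0],[0.24,0,0.188],0],
    [[0,-0.052,0],[0.3,0,0.235],0],
    [[0,-0.062,0],[0.36,0,0.283],0],
    [[0,-0.069,0],[0.405,0,0.318],0],
    [[0,-0.0744,0],[0.432,0,0.339],0],
    [[0,-0.0744,0],[0.432,0,0.339],0]
  ]
}}

```text
t: 14.3
position: [0.6001, -0.2386, 0.2778]
tool_rot: [[-0.201, -0.002, 0.98], [-0.98, -0.003, -0.201], [0.003, -1.0, -0.001]]
ft_force: [-0.4, 0.3, -2.8]
finger_gap: 0.0216
```

{"fn": "play_rows", "kwargs": {
  "plan": [
    [[0,0,0],[0,0,0],0],
    [[0,0,0],[0,0,0],0],
    [[0,0,0],[0,0,0],0]
  ]
}}

```text
t: 14.6
position: [0.5994, -0.2295, 0.2801]
tool_rot: [[-0.193, -0.001, 0.981], [-0.981, 0.001, -0.193], [-0.001, -1.0, -0.002]]
ft_force: [0.7, -0.8, -2.2]
finger_gap: 0.0216
```

```bash
python3 - <<'E'
from st import *
cam('side','s9');d=cam('wrist','w9');move([.602,-.231,.262],-11.2)
# stand foot circle again + stem foot check from side
v,u=np.mgrid[60:400,150:480];P=bydepth(d,u.ravel(),v.ravel());k=(abs(P[:,2]-.012)<.005)&(np.hypot(P[:,0]-.602,P[:,1]+.231)<.085)
F=P[k];print('foot',len(F),cv2.minEnclosingCircle(F[:,:2].astype(np.float32)))
i=cv2.imread('pics/s9.png')[110:210,255:365];j=cv2.imread('pics/w9.png')[100:300,200:440]
cv2.imwrite('pics/c9.png',cv2.convertScaleAbs(np.hstack([cv2.resize(i,(396,360)),cv2.resize(j,(400,360))]),alpha=1.6))
E
```

```text
[ 0.59941163 -0.22954882  0.28005487] [ 0.74663543 -0.83164155 -2.20679213] 0.021604862267310884
turn [ 0.0001  0.0005 -0.0001] shift [0.001  0.0249 0.0032] mm [  2.2  -1.2 -18.7]
foot 4082 ((0.6025610566139221, -0.23085439205169678), 0.07473154366016388)
```

View pics/c9.png

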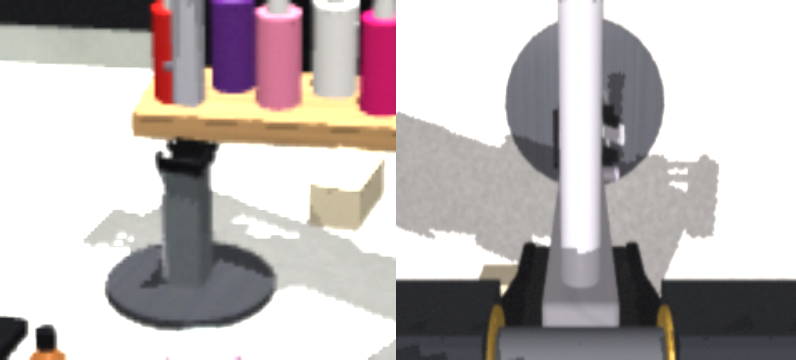

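The side view shows the held hanger with its button on the left (world +x), the same side as the slot. The wrist view shows the tube in line over the mouth. Lowering to just above it.

{"fn": "play_rows", "kwargs": {
  "plan": [
    [[0,0,0],[0.001,0.01,0.0032],0],
    [[0,0,0],[0.001,0.025,0.0032],0],
    [[0,0,0],[0.001,0.04,0.0032],0],
    [[0,0,0],[0.001,0.05,0.0032],0],
    [[0,0,0],[0.001,0.056,0.0032],0],
    [[0,0,0],[0.001,0.062,0.0032],0],
    [[0,0,0],[0.001,0.068,0.0032],0],
    [[0,0,0],[0.001,0.074,0.0032],0],
    [[0,0,0],[0.001,0.08,0.0032],0],
    [[0,0,0],[0.001,0.08,0.0032],0]
  ]
}}

```text
t: 15.7
position: [0.6023, -0.2319, 0.2201]
tool_rot: [[-0.194, 0.0, 0.981], [-0.981, 0.001, -0.194], [-0.001, -1.0, -0.0]]
ft_force: [0.2, 1.2, -2.5]
finger_gap: 0.022
```

```bash
python3 - <<'E'
from st import *
print(s['ft_torque'])
move([.602,-.231,.210],-11.2)
E
```

```text
[ 0.6022805  -0.231888    0.22010096] [ 0.1741538   1.18995689 -2.52725051] 0.021965055213258755
[ 0.43659586 -0.25572381 -0.04439154]
turn [ 0.     -0.0001 -0.0005] shift [-0.0011  0.0135 -0.0006] mm [ -0.3   0.9 -10.1]
```

{"fn": "play_rows", "kwargs": {
  "plan": [
    [[0,0,0],[0,0.002,0],0],
    [[0,0,0],[0,0.004,0],0],
    [[0,0,0],[0,0.006,0],0],
    [[0,0,0],[0,0.008,0],0],
    [[0,0,0],[0,0.01,0],0],
    [[0,0,0],[0,0.012,0],0]
  ]
}}

```text
t: 16.3
position: [0.6023, -0.2323, 0.2116]
tool_rot: [[-0.194, 0.0, 0.981], [-0.981, 0.001, -0.194], [-0.001, -1.0, 0.0]]
ft_force: [0.1, 2.3, 0.5]
finger_gap: 0.0218
```

```bash
python3 - <<'E'
from st import *
print(s['ft_torque'])
E
```

```text
[ 0.60227484 -0.23225843  0.21156099] [0.13065119 2.29283692 0.53933719] 0.021765923537439728
[ 0.83207111 -0.29103027  0.00384317]
```

A light side contact is showing (+y 2.3 N), so I'll shift 1.5 mm towards +y and continue.

{"fn": "play_rows", "kwargs": {
  "plan": [
    [[0,0,0],[-0.001,0,0],0],
    [[0,0,0],[-0.002,0,0],0],
    [[0,0,0],[-0.002,0.002,0],0],
    [[0,0,0],[-0.002,0.004,0],0],
    [[0,0,0],[-0.002,0.006,0],0],
    [[0,0,0],[-0.002,0.008,0],0]
  ]
}}

```text
t: 16.9
position: [0.6024, -0.2315, 0.2055]
tool_rot: [[-0.194, -0.0, 0.981], [-0.981, -0.001, -0.194], [0.001, -1.0, -0.0]]
ft_force: [0.3, 0.2, -1.8]
finger_gap: 0.0216
```

```bash
python3 - <<'E'
from st import *
print(s['ft_torque'])
E
```

```text
[ 0.60237864 -0.23148874  0.2054566 ] [ 0.34886917  0.20823535 -1.75282078] 0.021562840570739535
[ 0.17281928 -0.10295771 -0.05654901]
```

{"fn": "play_rows", "kwargs": {
  "plan": [
    [[0,0,0],[0,0.002,0],0],
    [[0,0,0],[0,0.004,0],0],
    [[0,0,0],[0,0.006,0],0],
    [[0,0,0],[0,0.008,0],0],
    [[0,0,0],[0,0.01,0],0],
    [[0,0,0],[0,0.012,0],0],
    [[0,0,0],[0,0.014,0],0],
    [[0,0,0],[0,0.016,0],0]
  ]
}}

```text
t: 17.7
position: [0.6025, -0.2312, 0.1935]
tool_rot: [[-0.194, -0.0, 0.981], [-0.981, -0.0, -0.194], [0.0, -1.0, 0.0]]
ft_force: [0.8, -0.8, -2.7]
finger_gap: 0.022
```

```bash
python3 - <<'E'
from st import *
print(s['ft_torque'])
E
```

```text
[ 0.60246197 -0.2311699   0.19345407] [ 0.75327523 -0.84922402 -2.66154504] 0.02197639738731368
[ 0.03946797 -0.08675007  0.01447179]
```

{"fn": "play_rows", "kwargs": {
  "plan": [
    [[0,0,0],[0,0.002,0],0],
    [[0,0,0],[0,0.004,0],0],
    [[0,0,0],[0,0.006,0],0],
    [[0,0,0],[0,0.008,0],0],
    [[0,0,0],[0,0.01,0],0],
    [[0,0,0],[0,0.012,0],0],
    [[0,0,0],[0,0.014,0],0],
    [[0,0,0],[0,0.016,0],0]
  ]
}}

```text
t: 18.5
position: [0.6023, -0.2311, 0.1817]
tool_rot: [[-0.194, -0.0, 0.981], [-0.981, -0.0, -0.194], [0.0, -1.0, -0.0]]
ft_force: [-2.1, 0.9, 0.5]
finger_gap: 0.022
```

{"fn": "play_rows", "kwargs": {
  "plan": [
    [[0,0,0],[0,0.002,0],0],
    [[0,0,0],[0,0.004,0],0],
    [[0,0,0],[0,0.006,0],0],
    [[0,0,0],[0,0.008,0],0],
    [[0,0,0],[0,0.01,0],0],
    [[0,0,0],[0,0.012,0],0]
  ]
}}

```text
t: 19.1
position: [0.6023, -0.2311, 0.1725]
tool_rot: [[-0.194, -0.0, 0.981], [-0.981, 0.0, -0.194], [0.0, -1.0, -0.0]]
ft_force: [-1.9, 1.8, 2.9]
finger_gap: 0.022
```

{"fn": "play_rows", "kwargs": {
  "plan": [
    [[0,0,0],[0,0.002,0],0],
    [[0,0,0],[0,0.004,0],0],
    [[0,0,0],[0,0.006,0],0],
    [[0,0,0],[0,0.008,0],0],
    [[0,0,0],[0,0.01,0],0],
    [[0,0,0],[0,0.012,0],0]
  ]
}}

```text
t: 19.7
position: [0.6024, -0.231, 0.1633]
tool_rot: [[-0.194, -0.0, 0.981], [-0.981, 0.0, -0.194], [-0.0, -1.0, -0.0]]
ft_force: [-1.5, -0.3, -0.3]
finger_gap: 0.0219
```

{"fn": "play_rows", "kwargs": {
  "plan": [
    [[0,0,0],[0,0.002,0],0],
    [[0,0,0],[0,0.004,0],0],
    [[0,0,0],[0,0.006,0],0],
    [[0,0,0],[0,0.008,0],0],
    [[0,0,0],[0,0.01,0],0]
  ]
}}

```text
t: 20.2
position: [0.6025, -0.2311, 0.156]
tool_rot: [[-0.194, -0.0, 0.981], [-0.981, -0.0, -0.194], [0.0, -1.0, -0.0]]
ft_force: [-1.8, 0.5, -0.6]
finger_gap: 0.0219
```

{"fn": "play_rows", "kwargs": {
  "plan": [
    [[0,0,0],[0,0.002,0],0],
    [[0,0,0],[0,0.004,0],0],
    [[0,0,0],[0,0.006,0],0],
    [[0,0,0],[0,0.006,0],0]
  ]
}}

```text
t: 20.6
position: [0.6023, -0.2311, 0.1513]
tool_rot: [[-0.194, -0.0, 0.981], [-0.981, 0.0, -0.194], [-0.0, -1.0, -0.001]]
ft_force: [-2.0, -0.2, -1.1]
finger_gap: 0.0222
```

{"fn": "play_rows", "kwargs": {
  "plan": [
    [[0,0,0],[0,0.002,0],0],
    [[0,0,0],[0,0.004,0],0],
    [[0,0,0],[0,0.005,0],0],
    [[0,0,0],[0,0.005,0],0]
  ]
}}

```text
t: 21.0
position: [0.6024, -0.2311, 0.1476]
tool_rot: [[-0.194, -0.0, 0.981], [-0.981, 0.0, -0.194], [-0.0, -1.0, -0.0]]
ft_force: [-1.7, 1.3, -1.5]
finger_gap: 0.0215
```

{"fn": "play_rows", "kwargs": {
  "plan": [
    [[0,0,0],[0,0.0015,0],0],
    [[0,0,0],[0,0.003,0],0],
    [[0,0,0],[0,0.003,0],0],
    [[0,0,0],[0,0.003,0],0]
  ]
}}

```text
t: 21.4
position: [0.6024, -0.2311, 0.1455]
tool_rot: [[-0.194, -0.0, 0.981], [-0.981, 0.0, -0.194], [-0.0, -1.0, -0.0]]
ft_force: [-1.7, -0.6, -1.6]
finger_gap: 0.0215
```

{"fn": "play_rows", "kwargs": {
  "plan": [
    [[0,0,0],[0,0.0015,0],0],
    [[0,0,0],[0,0.003,0],0],
    [[0,0,0],[0,0.003,0],0],
    [[0,0,0],[0,0.003,0],0]
  ]
}}

```text
t: 21.8
position: [0.6024, -0.2311, 0.1432]
tool_rot: [[-0.194, -0.0, 0.981], [-0.981, 0.0, -0.194], [-0.0, -1.0, -0.0]]
ft_force: [-1.5, 0.5, -1.6]
finger_gap: 0.0217
```

{"fn": "play_rows", "kwargs": {
  "plan": [
    [[0,0,0],[0,0.0015,0],0],
    [[0,0,0],[0,0.003,0],0],
    [[0,0,0],[0,0.003,0],0],
    [[0,0,0],[0,0.003,0],0]
  ]
}}

```text
t: 22.2
position: [0.6024, -0.2311, 0.141]
tool_rot: [[-0.194, -0.0, 0.981], [-0.981, 0.0, -0.194], [-0.0, -1.0, -0.0]]
ft_force: [-1.5, -0.2, -1.5]
finger_gap: 0.0218
```

{"fn": "play_rows", "kwargs": {
  "plan": [
    [[0,0,0],[0,0.0015,0],0],
    [[0,0,0],[0,0.0025,0],0],
    [[0,0,0],[0,0.0025,0],0],
    [[0,0,0],[0,0.0025,0],0]
  ]
}}

```text
t: 22.6
position: [0.6024, -0.2311, 0.1391]
tool_rot: [[-0.194, -0.0, 0.981], [-0.981, 0.0, -0.194], [-0.0, -1.0, -0.0]]
ft_force: [-2.1, 1.5, -0.5]
finger_gap: 0.0218
```

{"fn": "play_rows", "kwargs": {
  "plan": [
    [[0,0,0],[0,0.0015,0],0],
    [[0,0,0],[0,0.0025,0],0],
    [[0,0,0],[0,0.0025,0],0],
    [[0,0,0],[0,0.0025,0],0]
  ]
}}

```text
t: 23.0
position: [0.6024, -0.2311, 0.1372]
tool_rot: [[-0.195, -0.0, 0.981], [-0.981, 0.0, -0.195], [-0.0, -1.0, -0.0]]
ft_force: [-1.7, -0.4, -1.1]
finger_gap: 0.0214
```

{"fn": "play_rows", "kwargs": {
  "plan": [
    [[0,0,0],[0,0.0015,0],0],
    [[0,0,0],[0,0.0025,0],0],
    [[0,0,0],[0,0.0025,0],0],
    [[0,0,0],[0,0.0025,0],0]
  ]
}}

```text
t: 23.4
position: [0.6034, -0.2315, 0.1356]
tool_rot: [[-0.195, 0.002, 0.981], [-0.981, -0.001, -0.195], [0.0, -1.0, 0.002]]
ft_force: [-0.1, 0.2, -2.7]
finger_gap: 0.0222
```

{"fn": "play_rows", "kwargs": {
  "plan": [
    [[0,0,0],[0,0.0015,0],0],
    [[0,0,0],[0,0.0025,0],0],
    [[0,0,0],[0,0.0025,0],0],
    [[0,0,0],[0,0.0025,0],0]
  ]
}}

```text
t: 23.8
position: [0.6025, -0.2311, 0.1335]
tool_rot: [[-0.194, 0.0, 0.981], [-0.981, -0.0, -0.194], [0.0, -1.0, 0.0]]
ft_force: [-0.5, 0.8, -1.9]
finger_gap: 0.0217
```

The button popped at TCP z of about 0.1355: the side force dropped from -1.7 N to 0 and the drag vanished. It is still free 2 mm lower. Now the gentle tug.

{"fn": "play_rows", "kwargs": {
  "plan": [
    [[0,0,0],[0,-0.001,0],0],
    [[0,0,0],[0,-0.002,0],0],
    [[0,0,0],[0,-0.003,0],0],
    [[0,0,0],[0,-0.003,0],0]
  ]
}}

```text
t: 24.2
position: [0.6025, -0.2311, 0.1359]
tool_rot: [[-0.194, 0.0, 0.981], [-0.981, -0.0, -0.194], [0.0, -1.0, 0.0]]
ft_force: [0.3, 0.2, -3.1]
finger_gap: 0.0214
```

{"fn": "play_rows", "kwargs": {
  "plan": [
    [[0,0,0],[0,-0.001,0],0],
    [[0,0,0],[0,-0.001,0],0],
    [[0,0,0],[0,-0.001,0],0]
  ]
}}

```text
t: 24.5
position: [0.6025, -0.2311, 0.1363]
tool_rot: [[-0.195, -0.0, 0.981], [-0.981, 0.0, -0.195], [-0.0, -1.0, -0.0]]
ft_force: [-0.2, -0.2, -4.6]
finger_gap: 0.0219
```

{"fn": "play_rows", "kwargs": {
  "plan": [
    [[0,0,0],[0,-0.0015,0],0],
    [[0,0,0],[0,-0.0015,0],0],
    [[0,0,0],[0,-0.0015,0],0]
  ]
}}

```text
t: 24.8
position: [0.6024, -0.2311, 0.1372]
tool_rot: [[-0.195, -0.0, 0.981], [-0.981, 0.0, -0.195], [-0.0, -1.0, -0.0]]
ft_force: [1.1, -1.4, -8.2]
finger_gap: 0.0217
```

{"fn": "play_rows", "kwargs": {
  "plan": [
    [[0,0,0],[0,-0.0005,0],0],
    [[0,0,0],[0,-0.0005,0],0],
    [[0,0,0],[0,-0.0005,0],0]
  ]
}}

```text
t: 25.1
position: [0.6024, -0.231, 0.1377]
tool_rot: [[-0.194, -0.0, 0.981], [-0.981, 0.0, -0.194], [-0.0, -1.0, -0.0]]
ft_force: [2.8, -0.9, -10.0]
finger_gap: 0.0218
```

{"fn": "play_rows", "kwargs": {
  "plan": [
    [[0,0,0],[0,-0.0007,0],0],
    [[0,0,0],[0,-0.0013,0],0],
    [[0,0,0],[0,-0.0013,0],0],
    [[0,0,0],[0,-0.0013,0],0],
    [[0,0,0],[0,-0.0013,0],0]
  ]
}}

```text
t: 25.6
position: [0.6023, -0.231, 0.1386]
tool_rot: [[-0.194, -0.001, 0.981], [-0.981, 0.0, -0.194], [-0.0, -1.0, -0.001]]
ft_force: [2.1, -1.5, -13.4]
finger_gap: 0.0217
```

```bash
python3 -c "from st import *"
```

```text
[ 0.60229192 -0.23098212  0.13859266] [  2.08457487  -1.46717798 -13.42918786] 0.021717465465309893
```

The tug held: the wrist read -13.4 N, about 11–12 N net of the hanger's 2.3 N weight, with about 2.5 mm of springy give. Easing back down until the hanger rests in the hole.

{"fn": "play_rows", "kwargs": {
  "plan": [
    [[0,0,0],[0,0.002,0],0],
    [[0,0,0],[0,0.004,0],0],
    [[0,0,0],[0,0.0055,0],0],
    [[0,0,0],[0,0.0068,0],0],
    [[0,0,0],[0,0.0068,0],0],
    [[0,0,0],[0,0.0068,0],0]
  ]
}}

```text
t: 26.2
position: [0.6029, -0.2314, 0.135]
tool_rot: [[-0.194, 0.001, 0.981], [-0.981, -0.001, -0.194], [0.001, -1.0, 0.001]]
ft_force: [-1.2, 0.7, -2.8]
finger_gap: 0.0215
```

{"fn": "play_rows", "kwargs": {
  "plan": [
    [[0,0,0],[0,0.0007,0],0],
    [[0,0,0],[0,0.0007,0],0],
    [[0,0,0],[0,0.0007,0],0]
  ]
}}

```text
t: 26.5
position: [0.6025, -0.2311, 0.1335]
tool_rot: [[-0.194, 0.0, 0.981], [-0.981, -0.0, -0.194], [0.0, -1.0, 0.0]]
ft_force: [0.5, 0.6, -1.9]
finger_gap: 0.022
```

{"fn": "play_rows", "kwargs": {
  "plan": [
    [[0,0,0],[0,0.0008,0],0],
    [[0,0,0],[0,0.0008,0],0],
    [[0,0,0],[0,0.0008,0],0]
  ]
}}

```text
t: 26.8
position: [0.6024, -0.2311, 0.1327]
tool_rot: [[-0.194, -0.0, 0.981], [-0.981, 0.0, -0.194], [-0.0, -1.0, -0.0]]
ft_force: [-0.3, -0.3, -2.6]
finger_gap: 0.0218
```

```bash
python3 -c "from st import *"
```

```text
[ 0.60242542 -0.23108929  0.13272806] [-0.2658196  -0.31305595 -2.61430672] 0.021772966370430986
```

{"fn": "play_rows", "kwargs": {
  "plan": [
    [[0,0,0],[0,0.0008,0],0],
    [[0,0,0],[0,0.0008,0],0],
    [[0,0,0],[0,0.0008,0],0]
  ]
}}

```text
t: 27.1
position: [0.6025, -0.2311, 0.1324]
tool_rot: [[-0.194, 0.0, 0.981], [-0.981, -0.0, -0.194], [0.0, -1.0, 0.0]]
ft_force: [-0.4, 0.3, -1.4]
finger_gap: 0.0219
```

```bash
python3 -c "from st import *"
```

```text
[ 0.60251743 -0.23112186  0.13235763] [-0.41096396  0.33793392 -1.4186728 ] 0.021910830754759306
```

It is now resting on the hole's lower edge. Releasing.

{"fn": "play_rows", "kwargs": {
  "plan": [
    [[0,0,0],[0,0,0],0.35],
    [[0,0,0],[0,0,0],0.5],
    [[0,0,0],[0,0,0],0.7],
    [[0,0,0],[0,0,0],0.7],
    [[0,0,0],[0,0,0],0.7],
    [[0,0,0],[0,0,0],0.7],
    [[0,0,0],[0,0,0],0.7],
    [[0,0,0],[0,0,0],0.7]
  ]
}}

```text
t: 27.9
position: [0.6025, -0.2311, 0.1322]
tool_rot: [[-0.194, 0.0, 0.981], [-0.981, 0.0, -0.194], [-0.0, -1.0, 0.0]]
ft_force: [-1.4, 1.1, 0.2]
finger_gap: 0.0604
```

{"fn": "play_rows", "kwargs": {
  "plan": [
    [[0,0,0],[0,-0.01,0],0.7],
    [[0,0,0],[0,-0.03,0],0.7],
    [[0,0,0],[0,-0.06,0],0.7],
    [[0,0,0],[0,-0.09,0],0.7],
    [[0,0,0],[0,-0.13,0],0.7],
    [[0,0,0],[0,-0.17,0],0.7],
    [[0,0,0],[0,-0.21,0],0.7],
    [[0,0,0],[-0.05,-0.25,0],0.7],
    [[0,0,0],[-0.1,-0.25,0],0.7],
    [[0,0,0],[-0.1,-0.25,0],0.7]
  ]
}}

```text
t: 28.9
position: [0.6181, -0.1532, 0.3222]
tool_rot: [[-0.19, 0.004, 0.982], [-0.982, 0.001, -0.19], [-0.002, -1.0, 0.003]]
ft_force: [-0.4, -0.1, -0.2]
finger_gap: 0.061
```

```bash
python3 - <<'E'
from st import *
b=cam('side','s10');d=cam('wrist','w10')
i=cv2.imread('pics/s10.png')[90:215,250:370];j=cv2.imread('pics/w10.png')[60:300,180:460]
cv2.imwrite('pics/c10.png',cv2.convertScaleAbs(np.hstack([cv2.resize(i,(380,396)),cv2.resize(j,(420,396))]),alpha=1.6))
v,u=np.mgrid[0:300,100:540];P=bydepth(d,u.ravel(),v.ravel())
T=P[(abs(P[:,0]-.602)<.03)&(abs(P[:,1]+.231)<.03)&(P[:,2]>.15)&(P[:,2]<.26)];z=T[:,2].max();t=np.median(T[T[:,2]>np.percentile(T[:,2],90)],0);print('stem top',t,z)
B=P[(np.hypot(P[:,0]-.602,P[:,1]+.231)<.12)&(P[:,2]>.18)&(P[:,2]<.23)];print('bar',cv2.minAreaRect(B[:,:2].astype(np.float32)))
h=B@np.array([.194,.981,0]);A=np.polyfit(h,B[:,2],1);print('bar slope deg',np.degrees(np.arctan(A[0])))
a=pickle.load(open('pics/side0.pkl','rb'))['image'].astype(int);D=abs(a-b['image'].astype(int)).sum(2)
E
```

```text
[ 0.61806343 -0.15324094  0.32221984] [-0.41415477 -0.12094374 -0.21731684] 0.061005546028824326
stem top [ 0.59855446 -0.2299201   0.21119413] 0.21247393678005988
bar ((0.6036785244941711, -0.20764702558517456), (0.14796660840511322, 0.022444307804107666), 78.78716278076172)
bar slope deg -1.898050012470203
```

View pics/c10.png

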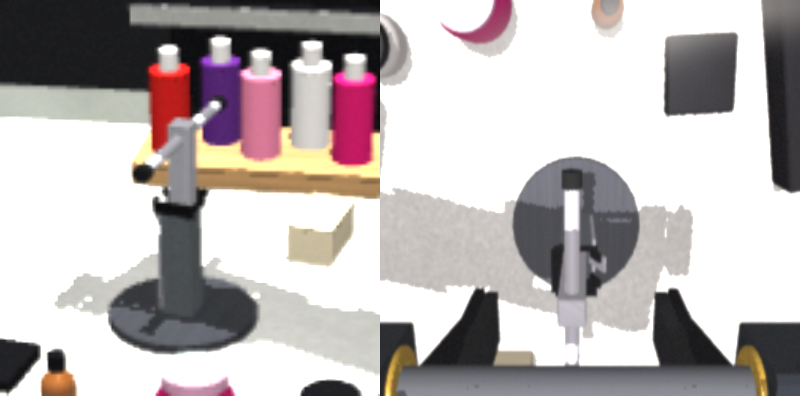

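The side view shows the hanger upright in the stand. Its foot is about 31 mm above the table, well off the bore's 12 mm floor, so it is held by the button. The gripper is clear. Handing in.

```bash
python3 - <<'E'
from st import *
t=pickle.load(open('pics/top0.pkl','rb'));n=cam('top')
D=abs(t['depth']-n['depth']);m=(D>.012)&(t['depth']>0)&(n['depth']>0);m[:, :]&=True
k=cv2.morphologyEx(m.astype(np.uint8),cv2.MORPH_OPEN,np.ones((3,3),np.uint8));c,l,st_,ce=cv2.connectedComponentsWithStats(k)
print([(tuple(np.round(ce[i]).astype(int)),int(st_[i,4])) for i in range(1,c) if st_[i,4]>15])
print(order.close_job())
E
```

```text
[ 0.61700487 -0.15672664  0.32037386] [-1.14055458  0.2134626  -0.4622107 ] 0.060753563207735624
[((np.int64(386), np.int64(305)), 60454), ((np.int64(252), np.int64(217)), 437)]
the job is handed in; nothing more can be done
None
```

The hanger is locked upright in the stand and I handed the job in at about 29 s of robot time; no verdict came back.

**Grasp:** My first two attempts missed. The reported tool point lies about 39 mm beyond the real fingertips. On the second attempt the fingers shut on top of the tube with about 6 N. Both cameras showed this, and the third grip was good.

**Insertion:** I lowered the hanger in small steps with the button facing the slot. There was one light side contact of about 2.3 N, which I corrected with a 1.5 mm shift. The button caught when the side force and the drag both dropped away.

**Tug:** It held with the wrist reading 13.4 N, about 11 N of which is pull beyond the hanger's own weight. That is slightly under the 12 N asked. I then eased it down onto the edge of the hole and let go.

**Last checks:**
- **Height:** the hanger's foot is about 31 mm above the table, clear of the bore floor at 12 mm, so the button is holding it.
- **Gripper:** it is clear, and the wrist reads about zero.
- **Other things:** comparing depth from above before and after shows two changed areas: where the hanger stood, and one large area where the arm is in view. Anything under the arm, including the stand area, is not confirmed by this check.
- **Upright:** my depth estimate puts the top of the tube 3–4 mm towards -x, a lean of roughly 2°. I put this down to the play in the tube. It looks upright in the picture, but I did not check the lean further.

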